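# Hold the lapping fixture's jaw open for the valve casing

### The job

I need both hands to lift the valve casing out of the lapping fixture, so hold its jaw open for me. Two of the three rinsed steel cups stand where the draw handle comes out, so first nest all three, mouth down as they stand, smallest innermost, out of the handle's way. Then draw the spring-loaded jaw back by its handle until its pointer line meets the line on the brass index, and finish there, still holding the handle; leave the casing standing in the fixture and the other things on the bench where they are.

Things in the scene. Friction and masses are not known exactly. Their poses are not given: they have to be found in the camera images.
- fixture: Cast aluminium lapping fixture, fixed to the bench: bed 172 x 80 mm, 22 mm high, a fixed V block (73 mm high) at its +x end, a sliding jaw drawn along the fixture's own -x. Origin: on the bench under the bed's centre line, 97 mm from its -x end; x along the bed, z up. The red cam lever low on the +y side (to y = 76 mm) is already thrown off: no need to touch it.
- jaw (a joint): How far the jaw has been drawn open along the fixture's -x, in m: 0 shut (where the spring holds it), 0.055 at its stop. The spring pulls it shut with 7 N at 0, rising to 13 N at 0.045; let go, it runs back.
- rider (a joint): Where the brass index is set, in m, on the same scale as the jaw: the two lines meet when joint jaw equals joint rider. Clamped by its thumbscrew; leave it.
- handle (a point): Middle of the draw handle's grip, moving with the jaw: round black bar 14 mm thick, 46 mm long, level along the fixture's y, axis 50 mm above the bench (28 above the bed), free above. Two 8 mm legs 56 mm apart run back to the jaw. On that side the carriage (33 mm high) begins 55 mm and the jaw (74 mm high) 82 mm from the bar's axis. Shut, the bar is at fixture x = -95 mm.
- jaw_line (a point): End of the black line on the dark steel pointer on the jaw's carriage, at the -y edge of the bed, 28 mm above the bench; moves with the jaw.
- index_line (a point): End of the black line on the brass index (a 16 mm wide block with a thumbscrew, clipped on the bed's -y edge); the pointer line meets it when the two points have the same x along the fixture.
- cup_large: Largest stainless cup, standing mouth down: 68 mm across the mouth (on the bench), 62 mm across the flat closed top, 52 mm high, wall 2 mm, top 3 mm, 90 g. Origin: centre of the mouth, z up through the closed top. It or the medium cup stands right before the handle, the other beside it.
- cup_medium: Medium stainless cup, mouth down: 55 mm across the mouth, 49 mm across the top, 44 mm high, wall 2 mm, top 3 mm, 65 g. Origin: centre of the mouth, z up. Fits over the small cup and under the large one with its rim on the bench.
- cup_small: Smallest stainless cup, mouth down, off to the right of the handle's way: 42 mm across the mouth, 36 mm across the top, 36 mm high, 45 g. Origin: centre of the mouth, z up.
- casing: Brass valve casing, a tube 21 mm across and 106 mm tall standing upright in the fixture between V block and jaw. Origin: centre of its lower end, 22 mm above the bench, at fixture x = 24 mm.
- cap1: Silver valve cap, a disc 22 mm across and 12 mm high, lying on the bench. Origin: centre of its underside.
- cap2: The other silver valve cap, the same size. Origin: centre of its underside.
- mouthpiece: Brass mouthpiece standing on its rim, 27 mm across at the foot, 87 mm tall. Origin: centre of its foot.
- mandrel: Knurled steel lapping mandrel, lying: 170 mm long, 19 mm thick, with a 70 mm cross bar near its knurled end. Origin: under its middle, x along it.
- jar: Closed jar of lapping compound, 58 mm across, 62 mm high. Origin: centre of its underside.
- brush: Bench brush lying on the bench. Origin: under its middle.
Mind the look-alikes: they are no part of the job. Several things have the shape of the fixture; the one meant has the colours described above.

How it is judged:
On the way, in this order (a step that is already met when the one before it is completed fails the run):
1. the medium cup stands over the small one, rim on the bench, let go (horizontal distance between cup_medium and cup_small below 0.008 m and height (world z) of cup_medium below 0.005 m and angle between cup_medium's own z axis and vertical below 0.1 rad and contact force between the fingers and cup_medium below 0.1 N), for 0.2 s.
2. the large cup stands over both, rim on the bench, let go (horizontal distance between cup_large and cup_medium below 0.008 m and horizontal distance between cup_medium and cup_small below 0.008 m and height (world z) of cup_large below 0.005 m and angle between cup_large's own z axis and vertical below 0.1 rad and contact force between the fingers and cup_large below 0.1 N), for 0.2 s.
3. the jaw is drawn to the index line and held by its handle (x of jaw_line in the frame of index_line between -0.004 and 0.004 m and contact force between the fingers and jaw above 2 N), for 0.3 s.
At the end, for the whole second after the job is handed in: The jaw stands still with its pointer line within 4 mm of the index line, held there by the fingers on the jaw's handle (at least 2 N); the three cups are nested mouth down in size order (centres within 8 mm, rims on the bench), at least 100 mm from the handle; the casing stands in the fixture (all of step 3 and velocity of joint jaw between -0.01 and 0.01 m/s and horizontal distance between cup_large and cup_medium below 0.008 m and horizontal distance between cup_medium and cup_small below 0.008 m and height (world z) of each of cup_large, cup_medium, cup_small below 0.005 m and angle between each of cup_large, cup_medium, cup_small's own z axis and vertical below 0.1 rad and horizontal distance between cup_large and handle above 0.1 m and angle between casing's own z axis and vertical below 0.15 rad and z of casing in the frame of fixture below 0.027 m); the arm keeps its last pose, push and grip.
It fails at once if the casing is tipped or lifted off its seat (angle between casing's own z axis and vertical above 0.25 rad or z of casing in the frame of fixture above 0.032 m).
It fails at once if the drawn jaw or its handle is run into a cup (contact force between jaw and cup_large above 1 N or contact force between jaw and cup_medium above 1 N).
It fails at once if the index setting is shifted (distance of index_line from where it was at the start of the episode above 0.003 m).
It fails at once if another thing on the bench is disturbed (distance of any of cap1, cap2, mouthpiece, jar from where it was at the start of the episode above 0.025 m or distance of any of mandrel, brush from where it was at the start of the episode above 0.03 m).
It also fails if it takes over 58 s, if anything falls off the work surface, if the arm or the gripper's body presses on something with over 40 N, if the wrist force passes 120 N, or if a joint passes its speed limit or range.

### The arm

A 6-joint arm with a two-finger parallel gripper is mounted at the origin on the work surface. World frame = base frame: x ahead of the robot, y to its left, z up, the work surface at z = 0. Lengths are in m, angles in rad, forces in N, time in s.
With the tool pointing down it reaches from about 0.375 to 0.975 m from the base axis. Payload 3.8 kg.
Tool frame: the origin (TCP) lies on the centre line of the jaws, within the pads' length; the fingertips stand 17 mm ahead of it and the grasp point (between the pads) lies 2 mm behind it (bot.tip_extent is the distance from the TCP to the fingertips, in m); z points along the fingers, y is the line along which they close (so a half turn about z gives the same grasp; the last joint's range is limited). The gripper opens to 85 mm and grips with 20 to 120 N. Pads are 22 mm wide; open, the fingers measure 114 mm over their backs; the gripper's body (76 mm by 85 mm) begins 54 mm behind the grasp point. The pads swing forward as they close: fully open they stand 13 mm farther back than shut.
Start: joints at [-1.269, 0.264, 1.604, -0, 1.274, -0.037], TCP at [0.224, -0.637, 0.248] pointing down, gripper open.
Joint ranges: [-2.63, 2.63], [-0.94, 2.18], [0.31, 2.57], [-1.31, 4.45], [0, 2.66], [-2.55, 2.55]. Speed limits (rad/s): [2.57, 2.57, 3.14, 3.14, 3.14, 3.14].

### API

Orientations are given as a rotation vector (axis times angle).
In Python, from workcell import readout, read_camera, finish_job, bot gives the robot as it stands.
- The arm moves only by the tool jog_arm, never from a script. Its argument "deltas" is one flat list of numbers, 7 for each row, row after row: the shift along the tool's x, y, z in m, then the turn, a rotation vector about the tool's x, y, z in degrees, then the gripper command: -1 is shut, 1 is fully open, values between are in proportion. A call has 1 to 8 rows; each row is the pose to reach, as a shift and turn from the pose commanded when the call began, along the tool's axes at that moment; what a row does not reach only later rows make up. A row lasts 1/10 s, in which the tool goes at most 50 mm and 8.59 degrees, less where a joint would pass 70% of its speed; a pose out of reach is approached as far as the arm can. A call with a gripper value outside its range is refused whole. The fingers move at their own pace and stop on an object; "squeeze" is the grip in N (left out, the last holds). Time passes only in rows, so rows that repeat a pose let the fingers close. It gives the time, the measured TCP pose, the force, the opening and the grip force at its end, in the units of the state.
- readout.read_state(): the state, without advancing time (a new reading comes with each control period).
- read_camera(name): name is "scene" or "top"; returns a dict with "color" (400x640x3 uint8, blue, green, red), "fx", "fy", "cx", "cy" (pixels), "origin" and "attitude" of the camera in the world. Camera axes: x right, y down, z forward; pixel columns grow to the right and rows downward; lengths in m; the calibration is good to about 2 mm. A picture is of the moment at which its call begins. There is no depth.
- finish_job(): hands the job in; it is judged then, once.
The state is a dict: "time": time; "q": joint angles; "joint_vel": joint speeds; "joint_torque": joint torques, N m; "tool_pos": TCP position; "tcp_rot": TCP orientation; "wrist_force": force on the tool from outside, world axes, zero at the start; "torque": the same for the moment, N m; "width": opening from 0.0 (shut) to 1.0 (fully open); "grip_force": force on a finger pad.
Only numpy, scipy, OpenCV 4.12 (cv2) and the standard library are available. Lean on these libraries where they do the work, as an engineer would, in place of code of your own. Each camera call takes 0.05 s, during which the arm holds its last target. There are 200 camera calls.

## Working session

There is one attempt and no reset: what is moved stays moved. The work goes in short steps, Python scripts to look and compute and a tool call to move; the robot and the scene stay as the last step left them, time stands still between calls to the robot, and variables do not carry over. Pictures are saved under pics/ and viewed, at most 10 in all, crops included, and the job is handed in when it is done.

Besides the shell and the picture viewer there is one more tool, called after "Request:" as name(argument=value, ...) on one line, values as JSON. jog_arm: Moves the arm, as the interface text tells. Its arguments: {"type":"object","properties":{"deltas":{"type":"array"},"squeeze":{"type":"number"}},"required":["deltas"]}

```bash
mkdir -p pics; ls; cat > h.py <<'E'
import numpy as np, cv2
from workcell import readout, read_camera, finish_job, bot
from scipy.spatial.transform import Rotation as R
def att(c):
    a=np.array(c["attitude"],float)
    return a if a.shape==(3,3) else (R.from_rotvec(a).as_matrix() if a.size==3 else R.from_quat(a).as_matrix())
def ray(c,u,v):
    return np.array(c["origin"]), att(c)@np.array([(u-c["cx"])/c["fx"],(v-c["cy"])/c["fy"],1.])
def onz(c,u,v,z):
    o,d=ray(c,u,v); return o+d*(z-o[2])/d[2]
def proj(c,p):
    q=att(c).T@(np.array(p)-c["origin"]); return c["fx"]*q[0]/q[2]+c["cx"], c["fy"]*q[1]/q[2]+c["cy"]
E
python3 - <<'E'
from h import *
for n in("scene","top"):
    c=read_camera(n); cv2.imwrite(f"pics/{n}0.png",c["color"]); print(n,c["fx"],c["cx"],c["cy"],c["origin"],c["attitude"])
s=readout.read_state(); print(s)
E
```

```text
pics
scene 402.4243121464078 326.6533974808065 198.80996912689542 [1.01284053 0.71971771 0.84871508] [-0.6513714  -2.56180504  1.23758528]
top 471.48979720935847 316.994129209978 195.79552338893683 [ 0.27757725 -0.1405679   1.23961889] [-2.09422677  2.10691237 -0.23749177]
{'time': 0.1, 'q': array([-1.26887077e+00,  2.64698733e-01,  1.60525665e+00,  7.39880100e-06,
        1.27365802e+00, -3.68816489e-02]), 'joint_vel': array([-0.00264302, -0.00309846, -0.0031041 , -0.00061066, -0.00020888,
       -0.0016178 ]), 'joint_torque': array([ 1.65708316e-03, -5.16706073e+01, -3.68590736e+01,  3.79096468e-05,
        6.24769338e-03, -7.30884085e-05]), 'tool_pos': array([ 0.22417218, -0.6360306 ,  0.24706199]), 'tcp_rot': array([-3.09464757e+00, -5.29314080e-01,  4.08147028e-04]), 'wrist_force': array([ 0.37323102,  0.50584711, -0.17693552]), 'torque': array([ 0.00086542, -0.01182683,  0.03231248]), 'grip_force': 0.0, 'width': 1.0034193098537447}
```

View pics/scene0.png

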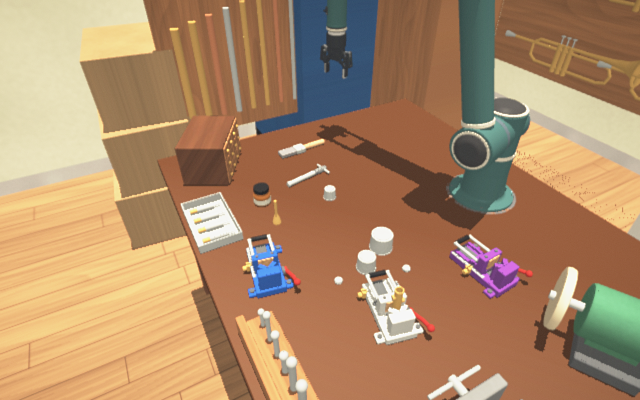

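View pics/top0.png

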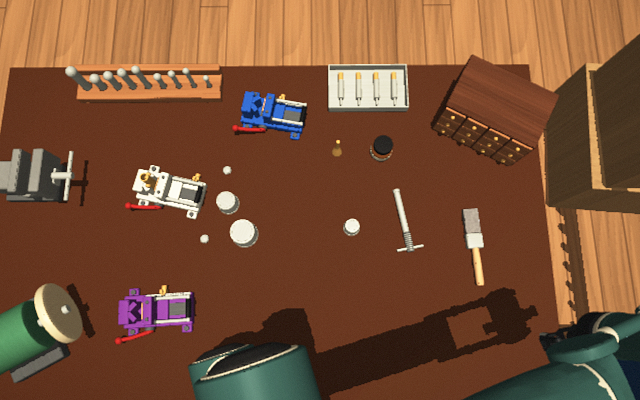

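The scene picture shows a bare-aluminium fixture (scene 390,305; top 170,190) and two look-alikes: blue (top 270,112) and purple (top 155,310). Only the grey-white one has the aluminium body, brass casing and cups before its handle, so it is the one meant. In the top view the medium cup is at about (228,203), the large at (243,233) and the small at (352,227). I'll confirm with an enlarged crop and measure.

```bash
python3 - <<'E'
from h import *
c=read_camera("top"); im=c["color"]
x0,y0=120,155
cv2.imwrite("pics/crop1.png",cv2.resize(im[y0:y0+100,x0:x0+150],None,fx=5,fy=5,interpolation=cv2.INTER_CUBIC))
hsv=cv2.cvtColor(im,cv2.COLOR_BGR2HSV)
m=((hsv[...,1]<60)&(hsv[...,2]>110)).astype(np.uint8)
n,l,st,ce=cv2.connectedComponentsWithStats(m)
for i in range(1,n):
    if st[i,4]>25 and 120<ce[i][0]<500 and 80<ce[i][1]<280: print(st[i],ce[i].round(1),onz(c,*ce[i],0.04).round(3))
for nm,u,v,z,r in(("L",243,233,.052,.031),("M",228,203,.044,.0245),("S",352,227,.036,.018)):
    print(nm,onz(c,u,v,z).round(3), np.array(proj(c,onz(c,u,v,z)+[r,0,0])).round(1))
    print(im[v-16:v+17:2,u].max(1), im[v,u-18:u+19:2].max(1))
E
```

```text
[ 328   64   81   45 3019] [367.   87.6] [ 0.86  -0.279  0.04 ]
[276  99  31   8 124] [291.3 102.7] [ 0.816 -0.07   0.04 ]
[272 111  31  15 227] [289.7 117.9] [ 0.772 -0.066  0.04 ]
[ 132  165   74   54 1692] [169.2 191.2] [0.569 0.248 0.04 ]
[223 166   8   8  51] [226.7 169.6] [0.627 0.099 0.04 ]
[393 189  31  63 432] [403.8 222.9] [ 0.482 -0.362  0.04 ]
[216 192  22  18 294] [225.6 200.4] [0.544 0.099 0.04 ]
[463 208  21  41 590] [472.5 228.6] [ 0.465 -0.538  0.04 ]
[230 219  28  28 532] [242.5 231.9] [0.461 0.052 0.04 ]
[343 219  17  16 194] [351.6 226.3] [ 0.474 -0.228  0.04 ]
[200 235   9   8  57] [204.2 238.4] [0.445 0.15  0.04 ]
L [0.456 0.049 0.052] [243.4 221. ]
[107 211 247 240 241 242 240 242 243 242 241 244 248 187  99 130 107] [110 109 120 240 243 243 242 240 242 243 241 243 244 245 235  94 126 103
 103]
M [0.536 0.092 0.044] [228.3 193.8]
[105 106 169 235 239 238 239 240 239 242 245 154 105 193 102 106 109] [104 105 106 178 242 240 239 240 242 239 239 241 212  97 138 104 103 110
 106]
S [ 0.472 -0.229  0.036] [351.8 220.1]
[107 109 108  99 247 240 244 244 248 250 255 101 138 106 107 106 108] [109 107 107 111 104 135 247 242 246 248 247 246 246  95 108 110 110 106
 108]
```

View pics/crop1.png

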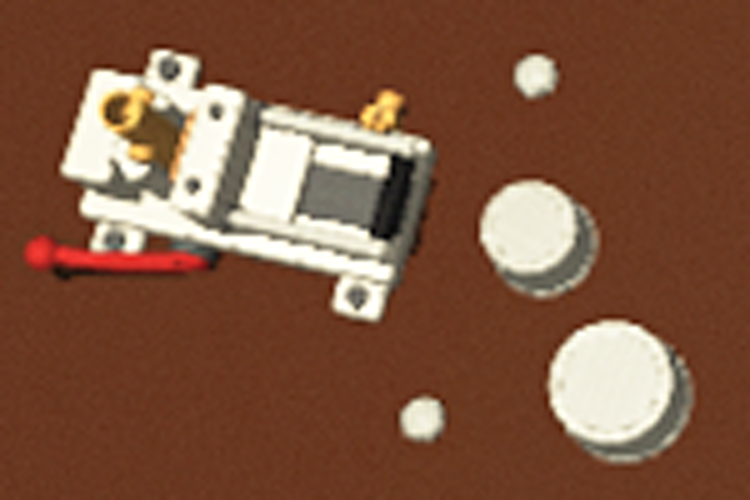

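The crop confirms the aluminium fixture: casing mouth at crop (123,110), black bar from (403,155) to (375,235), brass index at (382,110) on the −y side, red lever thrown off. The medium cup top is at crop (530,227) and the large at (612,382).

```bash
cat >> h.py <<'E'
def goto(pos,ydir,show=True):
    """tool shift and turn (deg) from the present pose to a down-pointing pose with tool y along +-ydir"""
    s=readout.read_state(); T=R.from_rotvec(s["tcp_rot"]); best=None
    for sg in(1,-1):
        y=np.array([ydir[0],ydir[1],0.])*sg; y/=np.linalg.norm(y); z=np.array([0,0,-1.])
        G=R.from_matrix(np.c_[np.cross(y,z),y,z]); rv=(T.inv()*G).as_rotvec(degrees=True)
        if best is None or abs(rv[2])<abs(best[2]): best=rv
    d=T.inv().apply(np.array(pos)-s["tool_pos"])
    print("t",round(s["time"],2),"at",s["tool_pos"].round(4),"q",s["q"].round(2),"d",d.round(4),"rot",best.round(2))
E
python3 - <<'E'
from h import *
c=read_camera("top")
h=lambda u,v:(u/5+120-.4,v/5+155-.4)
cas=onz(c,*h(123,110),.128); b1=onz(c,*h(403,155),.055); b2=onz(c,*h(375,235),.055)
bar=(b1+b2)/2; ax=cas-bar; 
print("cas",cas.round(3),"bar",b1.round(3),b2.round(3),"len",np.linalg.norm(b1-b2).round(3),"dist(119)",np.linalg.norm(ax[:2]).round(4))
ax=ax[:2]/np.linalg.norm(ax[:2]); print("axis",ax.round(3),np.degrees(np.arctan2(ax[1],ax[0])), "bar deg",np.degrees(np.arctan2(*(b2-b1)[[1,0]]))-90)
for n,u,v,z in(("L",242.5,231.9,.052),("M",225.6,200.4,.044),("S",351.6,226.3,.036)): print(n,onz(c,u,v,z).round(4))
M=onz(c,225.6,200.4,.044); goto([M[0],M[1],.2],[-ax[1],ax[0]])
print(bot.tip_extent, onz(c,226.7,169.6,.012).round(3),onz(c,204.2,238.4,.012).round(3))
E
```

```text
cas [0.585 0.283 0.128] bar [0.58  0.163 0.055] [0.538 0.176 0.055] len 0.044 dist(119) 0.1162
axis [0.225 0.974] 77.00918212704893 bar deg 73.82346094484558
L [0.4588 0.0505 0.052 ]
M [0.5428 0.0982 0.044 ]
S [ 0.4741 -0.2282  0.036 ]
t 0.2 at [ 0.2242 -0.6362  0.2474] q [-1.27  0.26  1.6  -0.    1.27 -0.04] d [ 0.5446 -0.5867  0.0483] rot [-7.00e-02 -4.00e-02 -5.76e+01]
0.017 [0.635 0.105 0.012] [0.448 0.157 0.012]
```

Request:
jog_arm(deltas=[0.545, -0.587, 0.048, 0, 0, -57.6, 0.55, 0.545, -0.587, 0.048, 0, 0, -57.6, 0.55, 0.545, -0.587, 0.048, 0, 0, -57.6, 0.55, 0.545, -0.587, 0.048, 0, 0, -57.6, 0.55, 0.545, -0.587, 0.048, 0, 0, -57.6, 0.55, 0.545, -0.587, 0.048, 0, 0, -57.6, 0.55, 0.545, -0.587, 0.048, 0, 0, -57.6, 0.55, 0.545, -0.587, 0.048, 0, 0, -57.6, 0.55], squeeze=40)

```text
time: 1.0
tool_pos: [0.3836, -0.2684, 0.2243]
tcp_rot: [2.456, 1.958, 0.0]
wrist_force: [1.1, -1.6, -0.1]
width: 0.774
grip_force: 0.0
```

```bash
python3 -c "
from h import *
goto([.5428,.0982,.2],[-.974,.25])"
```

```text
t 1.0 at [ 0.3836 -0.2684  0.2243] q [-0.66 -0.12  2.06  0.    1.2  -0.44] d [0.3929 0.0734 0.0243] rot [0.03 0.   1.51]
```

Request:
jog_arm(deltas=[0.393, 0.073, 0.024, 0, 0, 1.5, 0.55, 0.393, 0.073, 0.024, 0, 0, 1.5, 0.55, 0.393, 0.073, 0.024, 0, 0, 1.5, 0.55, 0.393, 0.073, 0.024, 0, 0, 1.5, 0.55, 0.393, 0.073, 0.024, 0, 0, 1.5, 0.55, 0.393, 0.073, 0.024, 0, 0, 1.5, 0.55, 0.393, 0.073, 0.024, 0, 0, 1.5, 0.55, 0.393, 0.073, 0.024, 0, 0, 1.5, 0.55])

```text
time: 1.8
tool_pos: [0.543, 0.0979, 0.2003]
tcp_rot: [2.483, 1.924, 0.0]
wrist_force: [1.4, 0.2, 0.3]
width: 0.772
grip_force: 0.0
```

Request:
jog_arm(deltas=[0, 0, 0, 0, 0, 0, 0.55, 0, 0, 0, 0, 0, 0, 0.55, 0, 0, 0, 0, 0, 0, 0.55])

```text
time: 2.1
tool_pos: [0.542, 0.095, 0.2001]
tcp_rot: [-2.484, -1.923, 0.002]
wrist_force: [-0.1, -0.5, -0.7]
width: 0.77
grip_force: 0.0
```

```bash
python3 - <<'E'
from h import *
goto([.5428,.0982,.032],[-.974,.25])
c=read_camera("scene")
a=[proj(c,p) for p in([.5428,.0982,.044],[.4588,.0505,.052],[.4741,-.2282,.036],[.56,.169,.05],[.585,.283,.128])]
print(np.round(a,1)); im=c["color"]
cv2.imwrite("pics/crop2.png",cv2.resize(im[170:350,300:450],None,fx=3.3,fy=3.3,interpolation=cv2.INTER_CUBIC))
E
```

```text
t 2.1 at [0.542  0.095  0.2001] q [ 0.13  0.07  1.92 -0.    1.15  0.38] d [0.0034 0.     0.1681] rot [-0.04  0.05 -0.11]
[[365.9 254.9]
 [381.4 232.3]
 [329.9 187.4]
 [375.4 273. ]
 [397.5 287.9]]
```

View pics/crop2.png

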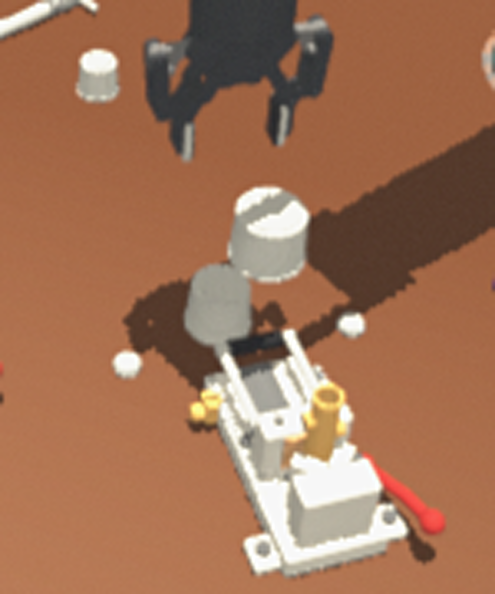

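The scene crop shows the medium cup top at (219,283), the large at (271,212) and the small at (99,62). All agree with the top-view estimates within about 1.5 px, and the gripper is above and lined up. Descending on the medium cup.

Request:
jog_arm(deltas=[0.003, 0, 0.05, 0, 0, 0, 0.55, 0.003, 0, 0.1, 0, 0, 0, 0.55, 0.003, 0, 0.145, 0, 0, 0, 0.55, 0.003, 0, 0.168, 0, 0, 0, 0.55, 0.003, 0, 0.168, 0, 0, 0, 0.55, 0.003, 0, 0.168, 0, 0, 0, -0.2, 0.003, 0, 0.168, 0, 0, 0, -0.2, 0.003, 0, 0.168, 0, 0, 0, -0.2])

```text
time: 2.95
tool_pos: [0.5453, 0.0986, 0.0348]
tcp_rot: [2.483, 1.922, 0.006]
wrist_force: [0.3, -0.2, -0.7]
width: 0.629
grip_force: 42.0
```

Request:
jog_arm(deltas=[0, 0, 0, 0, 0, 0, -0.2, 0, 0, 0, 0, 0, 0, -0.2, 0, 0, 0, 0, 0, 0, -0.2])

```text
time: 3.25
tool_pos: [0.5436, 0.0988, 0.0329]
tcp_rot: [2.483, 1.924, 0.001]
wrist_force: [-0.4, 1.0, -2.0]
width: 0.631
grip_force: 42.0
```

Request:
jog_arm(deltas=[0, 0, -0.03, 0, 0, 0, -0.2, 0, 0, -0.07, 0, 0, 0, -0.2, 0, 0, -0.11, 0, 0, 0, -0.2, 0, 0, -0.11, 0, 0, 0, -0.2])

```text
time: 3.65
tool_pos: [0.5482, 0.0995, 0.1493]
tcp_rot: [2.479, 1.92, 0.017]
wrist_force: [1.9, 0.7, 0.0]
width: 0.629
grip_force: 42.5
```

```bash
python3 -c "
from h import *
goto([.4741,-.2282,.14],[-.974,.25])"
```

```text
t 3.65 at [0.5482 0.0995 0.1493] q [0.13 0.12 1.97 0.   1.04 0.39] d [-0.3358  0.01    0.0079] rot [ 0.66 -0.27 -0.08]
```

Request:
jog_arm(deltas=[-0.04, 0.001, 0, 0, 0, 0, -0.2, -0.085, 0.002, 0, 0, 0, 0, -0.2, -0.13, 0.003, 0, 0, 0, 0, -0.2, -0.175, 0.004, 0, 0, 0, 0, -0.2, -0.22, 0.005, 0, 0, 0, 0, -0.2, -0.265, 0.006, 0, 0, 0, 0, -0.2, -0.305, 0.006, 0, 0, 0, 0, -0.2, -0.335, 0.006, 0, 0, 0, 0, -0.2])

```text
time: 4.45
tool_pos: [0.4641, -0.2291, 0.1417]
tcp_rot: [-2.485, -1.922, 0.001]
wrist_force: [0.5, 0.0, 0.1]
width: 0.627
grip_force: 42.5
```

Request:
jog_arm(deltas=[0, 0, 0, 0, 0, 0, -0.2, 0, 0, 0, 0, 0, 0, -0.2, 0, 0, 0, 0, 0, 0, -0.2, 0, 0, 0, 0, 0, 0, -0.2])

```text
time: 4.85
tool_pos: [0.4655, -0.2259, 0.142]
tcp_rot: [-2.482, -1.925, 0.0]
wrist_force: [0.7, -0.2, -0.4]
width: 0.632
grip_force: 42.5
```

```bash
python3 - <<'E'
from h import *
goto([.4741,-.2282,.033],[-.974,.25])
c=read_camera("scene"); p=readout.read_state()["tool_pos"]
print(proj(c,[*p[:2],p[2]+.011]), proj(c,[.4741,-.2282,.036]))
cv2.imwrite("pics/crop3.png",cv2.resize(c["color"][100:220,270:390],None,fx=4,fy=4,interpolation=cv2.INTER_CUBIC))
E
```

```text
t 4.85 at [ 0.4655 -0.2259  0.142 ] q [-0.5   0.06  2.05  0.    1.04 -0.25] d [-1.00e-04  9.00e-03  1.09e-01] rot [-0.03 -0.03 -0.  ]
(np.float64(333.0230794957832), np.float64(157.69186942003455)) (np.float64(329.9119738309206), np.float64(187.43669306651285))
```

View pics/crop3.png

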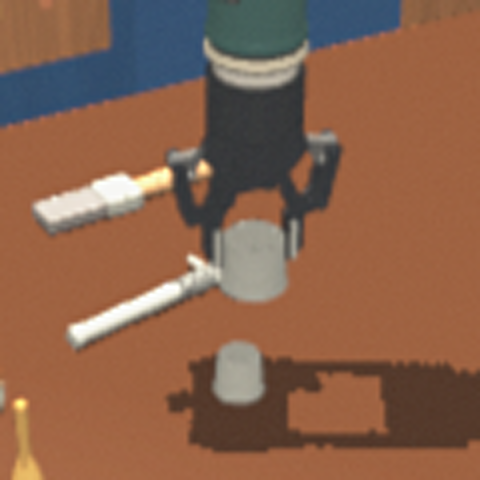

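The crop shows the medium cup held level with its top at (252,233), which is image (333,158) and within a pixel of where it should be. The small cup is below at (240,352). I shift 9 mm and lower.

Request:
jog_arm(deltas=[0, 0.009, 0, 0, 0, 0, -0.2, 0, 0.009, 0, 0, 0, 0, -0.2, 0, 0.009, 0.025, 0, 0, 0, -0.2, 0, 0.009, 0.05, 0, 0, 0, -0.2, 0, 0.009, 0.075, 0, 0, 0, -0.2, 0, 0.009, 0.095, 0, 0, 0, -0.2, 0, 0.009, 0.105, 0, 0, 0, -0.2, 0, 0.009, 0.109, 0, 0, 0, -0.2])

```text
time: 5.7
tool_pos: [0.4733, -0.2288, 0.0325]
tcp_rot: [-2.481, -1.922, 0.002]
wrist_force: [-8.6, 5.4, 20.3]
width: 0.628
grip_force: 45.1
```

Request:
jog_arm(deltas=[0, 0, 0, 0, 0, 0, -0.2, 0, 0, 0, 0, 0, 0, -0.2])

```text
time: 5.9
tool_pos: [0.4751, -0.2299, 0.0344]
tcp_rot: [2.482, 1.922, 0.001]
wrist_force: [0.5, -0.1, -0.0]
width: 0.63
grip_force: 42.5
```

Request:
jog_arm(deltas=[0, 0, 0, 0, 0, 0, 0.7, 0, 0, 0, 0, 0, 0, 0.7, 0, 0, 0, 0, 0, 0, 0.7, 0, 0, 0, 0, 0, 0, 0.7, 0, 0, -0.03, 0, 0, 0, 0.7, 0, 0, -0.08, 0, 0, 0, 0.7, 0, 0, -0.12, 0, 0, 0, 0.7, 0, 0, -0.12, 0, 0, 0, 0.7])

```text
time: 6.7
tool_pos: [0.4785, -0.2318, 0.1606]
tcp_rot: [2.474, 1.916, 0.008]
wrist_force: [1.2, 0.1, 0.0]
width: 0.852
grip_force: 0.0
```

```bash
python3 - <<'E'
from h import *
goto([.4588,.0505,.155],[-.974,.25])
c=read_camera("scene"); c2=read_camera("top")
print(proj(c,[.4741,-.2282,.044]))
for k in(c,c2):
    u,v=map(int,proj(k,[.4741,-.2282,.022])); p=k["color"][v-25:v+25,u-25:u+25]
    r=cv2.resize(p,None,fx=8,fy=8,interpolation=cv2.INTER_CUBIC); out=r if k is c else np.hstack([out,r]); print(u-25,v-25)
cv2.imwrite("pics/crop4.png",out)
E
```

```text
t 6.7 at [ 0.4785 -0.2318  0.1606] q [-0.5   0.06  2.01 -0.    1.06 -0.25] d [ 0.2684 -0.0898  0.0036] rot [ 0.73  0.18 -0.09]
(np.float64(329.9408185612323), np.float64(185.5302621858365))
304 165
326 202
```

View pics/crop4.png

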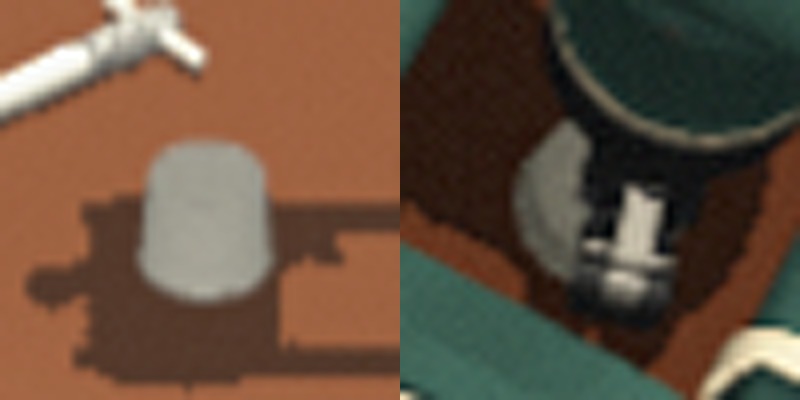

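The medium cup stands upright over the small one, top at crop (206,165), image (329.8,185.6), where it was meant to be. Next, the large cup.

Request:
jog_arm(deltas=[0.035, -0.011, 0, 0, 0, 0, 0.95, 0.08, -0.026, 0, 0, 0, 0, 0.95, 0.125, -0.04, 0, 0, 0, 0, 0.95, 0.17, -0.054, 0, 0, 0, 0, 0.95, 0.215, -0.068, 0, 0, 0, 0, 0.95, 0.25, -0.08, 0, 0, 0, 0, 0.95, 0.267, -0.086, 0, 0, 0, 0, 0.95, 0.267, -0.086, 0, 0, 0, 0, 0.95])

```text
time: 7.6
tool_pos: [0.4556, 0.0526, 0.1512]
tcp_rot: [-2.478, -1.927, 0.005]
wrist_force: [0.3, -0.4, -0.2]
width: 0.974
grip_force: 0.0
```

Request:
jog_arm(deltas=[0, 0, 0, 0, 0, 0, 0.95, 0, 0, 0, 0, 0, 0, 0.95, 0, 0, 0, 0, 0, 0, 0.95])

```text
time: 7.9
tool_pos: [0.4574, 0.0496, 0.1529]
tcp_rot: [-2.485, -1.921, 0.001]
wrist_force: [1.0, -0.6, 0.6]
width: 0.973
grip_force: 0.0
```

```bash
python3 - <<'E'
from h import *
goto([.4588,.0505,.037],[-.974,.25])
c=read_camera("scene"); im=c["color"]; 
for n,k in(("scene",c),): print(proj(k,[.4588,.0505,.052]))
# top disc of the large cup in the scene view: brightest blob near
u,v=map(int,proj(c,[.4588,.0505,.03])); g=im[v-30:v+30,u-30:u+30]
hs=cv2.cvtColor(g,cv2.COLOR_BGR2HSV); m=((hs[...,1]<50)&(hs[...,2]>70)).astype(np.uint8)
n,l,st,ce=cv2.connectedComponentsWithStats(m)
for i in range(1,n):
    if st[i,4]>60: print(st[i]+[u-30,v-30,0,0,0],ce[i]+[u-30,v-30])
b=[proj(c,np.array([.4588,.0505,z])+r*np.array([np.cos(t),np.sin(t),0])) for t in np.linspace(0,6.28,60) for z,r in((0,.034),(.052,.031))]
print(np.min(b,0),np.max(b,0))
E
```

```text
t 7.9 at [0.4574 0.0496 0.1529] q [ 0.05 -0.06  2.15 -0.    1.06  0.31] d [0.0013 0.0012 0.1159] rot [-0.05  0.03 -0.18]
(np.float64(381.44597771271106), np.float64(232.29151222210226))
[369 227  24  29 565] [380.9840708  241.27964602]
[368.38806073 225.10154443] [392.23273513 253.42084308]
```

Request:
jog_arm(deltas=[0.0025, 0.002, 0.03, 0, 0, 0, 0.95, 0.0025, 0.002, 0.065, 0, 0, 0, 0.95, 0.0025, 0.002, 0.1, 0, 0, 0, 0.95, 0.0025, 0.002, 0.116, 0, 0, 0, 0.95, 0.0025, 0.002, 0.116, 0, 0, 0, 0.95, 0.0025, 0.002, 0.116, 0, 0, 0, 0, 0.0025, 0.002, 0.116, 0, 0, 0, 0, 0.0025, 0.002, 0.116, 0, 0, 0, 0])

```text
time: 8.75
tool_pos: [0.4618, 0.0525, 0.039]
tcp_rot: [2.483, 1.922, 0.004]
wrist_force: [0.3, 0.8, -0.8]
width: 0.748
grip_force: 43.3
```

Request:
jog_arm(deltas=[0, 0, 0, 0, 0, 0, 0, 0, 0, 0, 0, 0, 0, 0, 0, 0, 0, 0, 0, 0, 0])

```text
time: 9.05
tool_pos: [0.4618, 0.0525, 0.0388]
tcp_rot: [2.482, 1.923, 0.004]
wrist_force: [-0.2, -0.9, 5.9]
width: 0.748
grip_force: 44.2
```

Request:
jog_arm(deltas=[0, 0, -0.03, 0, 0, 0, 0, 0, 0, -0.07, 0, 0, 0, 0, 0, 0, -0.11, 0, 0, 0, 0, 0, 0, -0.12, 0, 0, 0, 0, 0, 0, -0.12, 0, 0, 0, 0, 0, 0, -0.12, 0, 0, 0, 0])

```text
time: 9.65
tool_pos: [0.4591, 0.0525, 0.1561]
tcp_rot: [-2.483, -1.923, 0.002]
wrist_force: [0.3, -0.3, -1.5]
width: 0.75
grip_force: 44.4
```

```bash
python3 -c "
from h import *
goto([.4741,-.2282,.157],[-.974,.25])"
```

```text
t 9.65 at [0.4591 0.0525 0.1561] q [ 0.06 -0.06  2.14  0.    1.07  0.31] d [-0.268   0.0848 -0.0009] rot [-0.11  0.03 -0.09]
```

Request:
jog_arm(deltas=[-0.035, 0.011, 0, 0, 0, 0, 0, -0.08, 0.025, 0, 0, 0, 0, 0, -0.125, 0.039, 0, 0, 0, 0, 0, -0.17, 0.054, 0, 0, 0, 0, 0, -0.21, 0.067, 0, 0, 0, 0, 0, -0.245, 0.078, 0, 0, 0, 0, 0, -0.268, 0.085, 0, 0, 0, 0, 0, -0.268, 0.085, 0, 0, 0, 0, 0])

```text
time: 10.45
tool_pos: [0.4739, -0.2303, 0.1545]
tcp_rot: [-2.484, -1.917, 0.004]
wrist_force: [-0.5, 0.1, -1.1]
width: 0.749
grip_force: 44.4
```

Request:
jog_arm(deltas=[0, 0, 0, 0, 0, 0, 0, 0, 0, 0, 0, 0, 0, 0, 0, 0, 0, 0, 0, 0, 0])

```text
time: 10.75
tool_pos: [0.4749, -0.2268, 0.1565]
tcp_rot: [-2.481, -1.924, 0.001]
wrist_force: [-0.7, -0.6, -0.6]
width: 0.75
grip_force: 44.4
```

```bash
python3 - <<'E'
from h import *
goto([.4741,-.2282,.038],[-.974,.25])
c=read_camera("scene"); p=readout.read_state()["tool_pos"]; im=c["color"]
zb=p[2]-.038
b=np.array([proj(c,np.array([p[0],p[1],zb+z])+r*np.array([np.cos(t),np.sin(t),0])) for t in np.linspace(0,6.28,60) for z,r in((0,.034),(.052,.031))])
print(b.min(0),b.max(0))
u,v=map(int,proj(c,[p[0],p[1],zb+.02])); g=im[v-30:v+30,u-30:u+30]
hs=cv2.cvtColor(g,cv2.COLOR_BGR2HSV); m=((hs[...,1]<50)&(hs[...,2]>90)).astype(np.uint8)
n,l,st,ce=cv2.connectedComponentsWithStats(m)
for i in range(1,n):
    if st[i,4]>60: print(st[i]+[u-30,v-30,0,0,0],ce[i]+[u-30,v-30])
cv2.imwrite("pics/crop5.png",cv2.resize(im[110:210,280:380],None,fx=5,fy=5,interpolation=cv2.INTER_CUBIC))
E
```

```text
t 10.75 at [ 0.4749 -0.2268  0.1565] q [-0.49  0.06  2.01  0.    1.07 -0.24] d [-0.0016 -0.0002  0.1185] rot [-0.1  -0.04 -0.02]
[319.65926323 148.47581293] [340.58146729 173.23362798]
[300 150  44  32 591] [326.2927242 163.9323181]
[322 183  15   9 116] [329.3362069  187.45689655]
```

View pics/crop5.png

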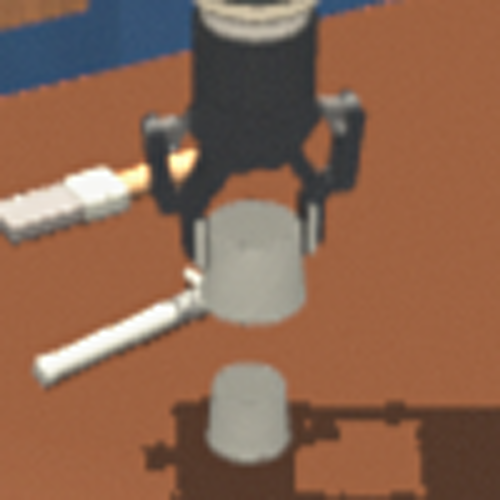

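The large cup hangs level at crop (203–305, 199–322). That matches the prediction within about 1 px, with the medium cup straight below at (249,410). Lowering.

Request:
jog_arm(deltas=[-0.0015, 0, 0, 0, 0, 0, 0, -0.0015, 0, 0.025, 0, 0, 0, 0, -0.0015, 0, 0.05, 0, 0, 0, 0, -0.0015, 0, 0.075, 0, 0, 0, 0, -0.0015, 0, 0.095, 0, 0, 0, 0, -0.0015, 0, 0.11, 0, 0, 0, 0, -0.0015, 0, 0.116, 0, 0, 0, 0, -0.0015, 0, 0.118, 0, 0, 0, 0])

```text
time: 11.6
tool_pos: [0.4749, -0.2294, 0.039]
tcp_rot: [-2.483, -1.924, 0.0]
wrist_force: [0.2, 0.9, 0.4]
width: 0.751
grip_force: 44.5
```

Request:
jog_arm(deltas=[0, 0, 0, 0, 0, 0, 0, 0, 0, 0, 0, 0, 0, 0])

```text
time: 11.8
tool_pos: [0.476, -0.2302, 0.0405]
tcp_rot: [2.482, 1.922, 0.001]
wrist_force: [0.2, 0.8, -0.9]
width: 0.75
grip_force: 44.4
```

Request:
jog_arm(deltas=[0, 0, 0, 0, 0, 0, 0.95, 0, 0, 0, 0, 0, 0, 0.95, 0, 0, 0, 0, 0, 0, 0.95, 0, 0, 0, 0, 0, 0, 0.95, 0, 0, -0.03, 0, 0, 0, 0.95, 0, 0, -0.08, 0, 0, 0, 0.95, 0, 0, -0.13, 0, 0, 0, 0.95, 0, 0, -0.14, 0, 0, 0, 0.95])

```text
time: 12.6
tool_pos: [0.4789, -0.2317, 0.1866]
tcp_rot: [2.475, 1.917, 0.008]
wrist_force: [0.6, -1.5, 0.5]
width: 0.978
grip_force: 0.0
```

```bash
python3 - <<'E'
from h import *
c=read_camera("scene"); im=c["color"]
b=np.array([proj(c,np.array([.4741,-.2282,z])+r*np.array([np.cos(t),np.sin(t),0])) for t in np.linspace(0,6.28,60) for z,r in((0,.034),(.052,.031))])
print(b.min(0),b.max(0))
u,v=map(int,b.mean(0)); g=im[v-22:v+30,u-22:u+22]
hs=cv2.cvtColor(g,cv2.COLOR_BGR2HSV); m=((hs[...,1]<60)&(hs[...,2]>90)).astype(np.uint8)
n,l,st,ce=cv2.connectedComponentsWithStats(m)
for i in range(1,n):
    if st[i,4]>60: print(st[i]+[u-22,v-22,0,0,0],ce[i]+[u-22,v-22])
# lower view of cups is left for later; fixture close-ups in both views
t=read_camera("top")
A=cv2.resize(im[260:350,345:435],None,fx=6.6,fy=6.6,interpolation=cv2.INTER_CUBIC)
cv2.imwrite("pics/fix.png",A)
goto([.56,.169,.16],[.225,.974])
E
```

```text
[319.89125958 178.25045558] [339.67882149 202.04969889]
[307 167  22  12 114] [316.72807018 171.42105263]
[319 180  21  24 411] [328.75912409 191.41605839]
t 12.7 at [ 0.477  -0.2308  0.1827] q [-0.5   0.04  1.99  0.    1.11 -0.24] d [ 0.4078 -0.0198  0.0219] rot [ 0.37 -0.22 88.52]
```

View pics/fix.png

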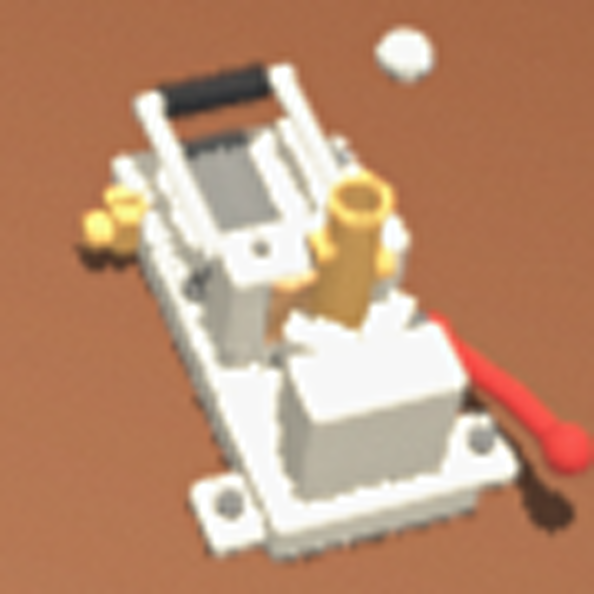

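The large cup is nested: blob at (319–340, 180–204), with the height of one standing cup. In the fixture crop, the bar's middle is at (217,91), the casing mouth at (360,200), the brass index at (122,205), and a dark spot, perhaps the pointer, at (200,283). Next I triangulate the bar and casing to get the fixture frame, and enlarge the pointer/index area with ticks along the fixture's x.

```bash
cat >> h.py <<'E'
def tri(obs):
    A=[];b=[]
    for c,u,v in obs:
        o,d=ray(c,u,v); d=d/np.linalg.norm(d); P=np.eye(3)-np.outer(d,d); A.append(P); b.append(P@o)
    x=np.linalg.lstsq(np.vstack(A),np.hstack(b),rcond=None)[0]
    return x,[np.round(np.array(proj(c,x))-[u,v],1) for c,u,v in obs]
def dark(c,box,th=60):
    u0,v0,u1,v1=box; g=c["color"][v0:v1,u0:u1].max(2); m=(g<th).astype(np.uint8)
    n,l,st,ce=cv2.connectedComponentsWithStats(m); i=1+np.argmax(st[1:,4]); 
    r=cv2.minAreaRect(np.argwhere(l==i)[:,::-1].astype(np.float32)); return ce[i]+[u0,v0],st[i]+[u0,v0,0,0,0],r
E
python3 - <<'E'
from h import *
s=read_camera("scene"); t=read_camera("top")
cs,st1,r1=dark(s,(360,265,395,282)); ct,st2,r2=dark(t,(185,180,212,212))
print(cs,st1,r1); print(ct,st2,r2)
bar,e=tri([(s,*cs),(t,*ct)]); print("bar",bar.round(4),e)
cas,e=tri([(s,399.2,289.9),(t,144.2,176.6)]); print("cas",cas.round(4),e, np.linalg.norm((cas-bar)[:2]))
ax=(cas-bar)[:2]; ax/=np.linalg.norm(ax); n=np.array([-ax[1],ax[0]]); print(ax,np.degrees(np.arctan2(ax[1],ax[0])))
mid=bar[:2]*.5+cas[:2]*.5; O=mid+ax*.0355
F=lambda x,y,z: [*(O+ax*x+n*y),z]
np.save("fix.npy",np.r_[O,ax])
def crop(c,cu,w,f):
    u,v=map(int,np.array(cu)-w/2); g=cv2.resize(c["color"][v:v+w,u:u+w],None,fx=f,fy=f,interpolation=cv2.INTER_CUBIC)
    for x in range(-100,41,10):
        a,b=[(np.array(proj(c,F(x/1000,y,.028)))-[u,v]+.5)*f for y in(-.062,-.058 if x%50 else -.053)]
        cv2.line(g,tuple(int(k) for k in a),tuple(int(k) for k in b),(0,255,0),1)
    return g
k=F(-.045,-.035,.028)
cv2.imwrite("pics/idx1.png",np.hstack([crop(s,proj(s,k),40,10),crop(t,proj(t,k),40,10)]))
E
```

```text
[377.04545455 274.59090909] [371 273  14   4  22] ((17.51599884033203, 9.588000297546387), (1.52052640914917, 13.326967239379883), 79.69515228271484)
[198.24705882 194.36470588] [194 186   9  17  85] ((13.358489990234375, 14.245281219482422), (5.219700336456299, 16.20854377746582), 15.945395469665527)
bar [0.5578 0.1709 0.0451] [array([-0.7, -0.1]), array([-0.5,  0.5])]
cas [0.5845 0.2857 0.1241] [array([-1. , -0.1]), array([-0.7,  0.6])] 0.11788221581853288
[0.22650847 0.97400919] 76.90840226166286
```

View pics/idx1.png

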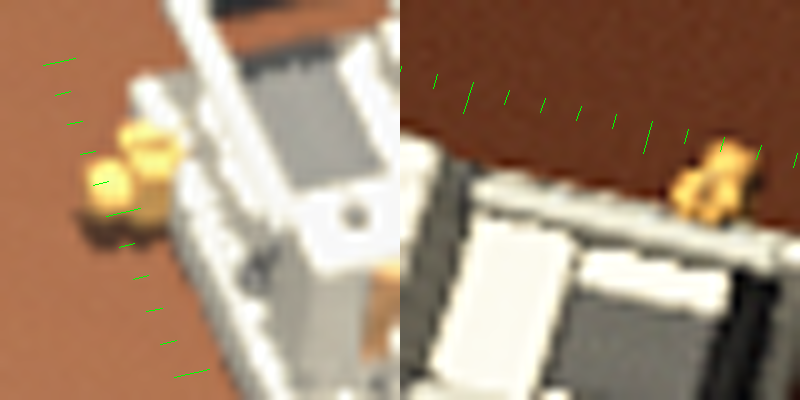

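The ticks (long ones at fixture x = −100, −50, 0) put the brass index line near x ≈ −65 to −70 mm, seen in the scene half at (150,155) and the top half at (705,188). The dark pointer is in the scene half at (258,270), x ≈ −23 mm, so a draw of about 44 mm is expected. Moving over the handle, turning −91.5°.

Request:
jog_arm(deltas=[0.03, -0.002, 0, 0, 0, -8, 0.2, 0.07, -0.004, 0.005, 0, 0, -16, 0.2, 0.11, -0.006, 0.01, 0, 0, -24, 0.1, 0.15, -0.008, 0.01, 0, 0, -32, 0, 0.19, -0.01, 0.01, 0, 0, -40, 0, 0.23, -0.012, 0.02, 0, 0, -48, 0, 0.27, -0.014, 0.02, 0, 0, -56, 0, 0.31, -0.016, 0.02, 0, 0, -64, 0])

```text
time: 13.6
tool_pos: [0.5347, 0.0759, 0.1556]
tcp_rot: [-1.076, -2.945, 0.004]
wrist_force: [1.4, 0.2, 1.1]
width: 0.501
grip_force: 0.0
```

```bash
python3 - <<'E'
from h import *
f=np.load("fix.npy"); O,ax=f[:2],f[2:]; print(O-ax*.095)
goto([*(O-ax*.095),.14],ax)
E
```

```text
[0.55765201 0.17036749]
t 13.6 at [0.5347 0.0759 0.1556] q [ 0.09  0.09  1.98 -0.    1.07 -0.78] d [0.0433 0.0871 0.0154] rot [ -0.2   -0.32 -27.06]
```

Request:
jog_arm(deltas=[0.015, 0.03, 0.005, 0, 0, -7, 0, 0.03, 0.06, 0.01, 0, 0, -14, 0, 0.043, 0.087, 0.015, 0, 0, -22, 0, 0.043, 0.087, 0.015, 0, 0, -27, 0, 0.043, 0.087, 0.015, 0, 0, -27, 0, 0.043, 0.087, 0.015, 0, 0, -27, 0, 0.043, 0.087, 0.015, 0, 0, -27, 0])

```text
time: 14.3
tool_pos: [0.56, 0.1678, 0.1431]
tcp_rot: [-0.372, -3.117, 0.001]
wrist_force: [0.5, -0.0, -0.2]
width: 0.498
grip_force: 0.0
```

```bash
python3 - <<'E'
from h import *
f=np.load("fix.npy"); O,ax=f[:2],f[2:]
goto([*(O-ax*.095),.050],ax)
E
```

```text
t 14.3 at [0.56   0.1678 0.1431] q [ 0.25  0.18  1.9  -0.    1.06 -1.08] d [0.0027 0.0021 0.0931] rot [-0.06 -0.11 -0.53]
```

Request:
jog_arm(deltas=[0.0025, 0.002, 0.03, 0, 0, -0.5, 0, 0.0025, 0.002, 0.06, 0, 0, -0.5, 0, 0.0025, 0.002, 0.085, 0, 0, -0.5, 0, 0.0025, 0.002, 0.093, 0, 0, -0.5, 0, 0.0025, 0.002, 0.093, 0, 0, -0.5, 0, 0.0025, 0.002, 0.093, 0, 0, -0.5, -1, 0.0025, 0.002, 0.093, 0, 0, -0.5, -1, 0.0025, 0.002, 0.093, 0, 0, -0.5, -1], squeeze=70)

```text
time: 15.1
tool_pos: [0.5602, 0.1704, 0.0535]
tcp_rot: [0.355, 3.119, -0.001]
wrist_force: [-1.0, -4.7, 5.2]
width: 0.136
grip_force: 68.2
```

Request:
jog_arm(deltas=[0, 0, 0, 0, 0, 0, -1, 0, 0, 0, 0, 0, 0, -1, 0, 0, 0, 0, 0, 0, -1, 0, 0, 0, 0, 0, 0, -1])

```text
time: 15.5
tool_pos: [0.5602, 0.1704, 0.0534]
tcp_rot: [0.355, 3.119, -0.001]
wrist_force: [-0.5, -5.0, 5.8]
width: 0.138
grip_force: 68.3
```

```bash
python3 - <<'E'
from h import *
f=np.load("fix.npy"); O,ax=f[:2],f[2:]
s=readout.read_state(); print((s["tool_pos"][:2]-O)@ax, s["tool_pos"]); np.save("shut.npy",s["tool_pos"])
goto([*(s["tool_pos"][:2]-ax*.04),s["tool_pos"][2]],ax)
E
```

```text
-0.09435244320369185 [0.56022184 0.1704347  0.05342905]
t 15.5 at [0.5602 0.1704 0.0534] q [ 0.25  0.29  1.96 -0.    0.89 -1.09] d [ 0.0001 -0.04    0.    ] rot [-0.01  0.16  0.12]
```

Request:
jog_arm(deltas=[0, -0.007, 0, 0, 0, 0, -1, 0, -0.014, 0, 0, 0, 0, -1, 0, -0.021, 0, 0, 0, 0, -1, 0, -0.028, 0, 0, 0, 0, -1, 0, -0.035, 0, 0, 0, 0, -1, 0, -0.04, 0, 0, 0, 0, -1, 0, -0.04, 0, 0, 0, 0, -1, 0, -0.04, 0, 0, 0, 0, -1])

```text
time: 16.3
tool_pos: [0.5521, 0.1355, 0.0535]
tcp_rot: [0.357, 3.116, 0.011]
wrist_force: [0.8, 11.4, 1.4]
width: 0.133
grip_force: 68.8
```

```bash
python3 - <<'E'
from h import *
f=np.load("fix.npy"); O,ax=f[:2],f[2:]; n=np.array([-ax[1],ax[0]])
p0=np.load("shut.npy"); p=readout.read_state()["tool_pos"]; print("drawn",(p0-p)[:2]@ax)
s=read_camera("scene"); np.save("s40.npy",s["color"]); t=read_camera("top"); np.save("t40.npy",t["color"])
F=lambda x,y,z: [*(O+ax*x+n*y),z]
for nm,c in(("s",s),("t",t)):
    u,v=map(int,proj(c,F(-.06,-.04,.028))); print(nm,u,v)
    g=c["color"][v-9:v+10,u-11:u+12]; 
    print("cols",u-11,"rows",v-9)
    for r in g: print(" ".join(("B%02x" if int(q[2])-int(q[0])>70 and q[1]>110 else "r%02x" if int(q[2])-int(q[0])>40 else ".%02x")%q[1] for q in r))
E
```

```text
drawn 0.03584010083663014
s 366 292
cols 355 rows 283
r39 r39 .3b .3a r38 r39 r38 .46 .5a .68 .8f .9d .9f .a1 .a1 .a2 .9f .75 .71 .84 .99 .b9 .e7
r3a .38 r38 r3a r39 r37 .44 .88 .8f .92 .a5 .b3 .b1 .b0 .a4 .a1 .9e .a0 .ec .ff .ff .fe .fa
r37 r39 r39 r38 r3a r36 .46 .9a .9f .9c .a1 .af .b2 .b0 .a2 .9d .a1 .c7 .fe .fb .f9 .fa .ef
r3f r39 r39 r3a r37 r36 .46 .95 .a1 .9d .9c .a8 .af .ab .a7 .a3 .9e .bf .fc .f9 .f8 .f9 .e5
r64 r44 r39 .39 .38 .39 .55 .97 rab .a1 .9e .a6 .ae .ad .ac .a3 .95 .a7 .ed .f6 .f8 .f8 .fa
B6f r4d r40 .38 .37 r41 B90 Bd1 Bf5 Bdb Bca Bd3 .b6 .a9 .ac .9c .8c .99 .c4 .f8 .f9 .f8 .f8
B71 r68 r61 r48 .35 r66 Bef Bf6 Bfa Be9 Bc6 Bbc .a5 .a2 .9f .8a .7e .95 .ab .f7 .fa .f8 .f8
B71 B70 B73 r65 r41 r5f Bd0 Bcd Bc6 Bb5 Bb5 Be3 Bb3 .8a .73 .68 .72 .95 .a0 .d8 .fc .fa .f9
B71 B71 B72 B75 B75 B70 B98 Be0 Be9 Be9 Bed Be7 B9f .69 .50 .6c .8d .9c .9e .a9 .e1 .e8 .e2
B72 B73 B87 Bb5 Be8 Be5 Bb6 Bd7 Bf4 Bf8 Bf8 Bd8 ra2 .76 .59 .66 .9a .9e .9e .a2 .b5 .b9 .ba
B71 B71 B95 Bf3 Bfb Bf9 Be6 Baf Bd1 Bd5 Bd7 rd3 .e3 .97 .6a .69 .96 .9f .a0 .a2 .b1 .b4 .b4
B72 B70 B8b Bea Bf7 Bf8 Bf4 Baa B9
[... 1777 characters left out ...]
 .2c .29 .39 .52 .60 .66 .63 .64 .5d .5b .55 .49 .3e .2f
.3b .31 .2a .2d .30 .2d .28 .2b .2c .2d .27 .3f .59 .61 .66 .63 .62 .60 .5b .56 .4b .3b .2d
.30 .26 .26 .2a .2c .2d .2a .29 .2a .24 .2a .41 .50 .56 .62 .64 .5f .5b .59 .4e .46 .3a .30
.2a .29 .2d .2e .2a .2d .2f .37 .3e .41 .48 .48 .46 .3d .3d .63 .79 .75 .60 .4b .40 .38 .2a
.2b .2b .2d .29 .2d .3e .49 .4a .52 .52 .54 .51 .44 .36 .2d .34 rb0 rdf rd1 rb6 .75 .2f .25
.28 .2a .2c .2b .42 .56 .59 .55 .57 .5a .5a .54 .41 .31 .26 .1f .86 rdb re9 rd8 rbf .81 .2d
.29 .29 .2c .30 .4d .5a .5d .5e .5f .5f .5f .58 .46 .2f .25 .21 .39 .87 rca rd8 rce rb6 .70
.2a .29 .25 .38 .57 .60 .5f .61 .64 .67 .65 .5c .4a .38 .27 .28 .24 .2e rb8 rdf rc9 rc0 r98
```

Request:
jog_arm(deltas=[0, -0.004, 0, 0, 0, 0, -1, 0, -0.008, 0, 0, 0, 0, -1, 0, -0.008, 0, 0, 0, 0, -1, 0, -0.008, 0, 0, 0, 0, -1, 0, -0.008, 0, 0, 0, 0, -1])

```text
time: 16.9
tool_pos: [0.5504, 0.1282, 0.0535]
tcp_rot: [0.357, 3.116, 0.011]
wrist_force: [0.4, 13.4, 1.3]
width: 0.137
grip_force: 68.8
```

```bash
python3 - <<'E'
from h import *
f=np.load("fix.npy"); O,ax=f[:2],f[2:]; n=np.array([-ax[1],ax[0]])
p0=np.load("shut.npy"); p=readout.read_state()["tool_pos"]; print("drawn",(p0-p)[:2]@ax,"tool x",(p[:2]-O)@ax)
s=read_camera("scene"); a=np.load("s40.npy")
fx=lambda u,v:(lambda q:(round(float((q-O)@ax),4),round(float((q-O)@n),4)))(onz(s,u,v,.028)[:2])
print("40: ptr",fx(369.3,291.6),"index line",fx(362,290.3),fx(366,289))
im=np.mean([s["color"].astype(float)]+[read_camera("scene")["color"].astype(float) for _ in range(5)],0)
g=im[278:303,352:382]
for r in g[3:20,5:22]: print(" ".join(("B%02x" if q[2]-q[0]>70 and q[1]>110 else ".%02x")%int(q[1]) for q in r))
A=cv2.resize(a[278:303,352:382].astype(np.uint8),None,fx=13,fy=13,interpolation=cv2.INTER_CUBIC)
B=cv2.resize(g.clip(0,255).astype(np.uint8),None,fx=13,fy=13,interpolation=cv2.INTER_CUBIC)
cv2.imwrite("pics/idx2.png",np.hstack([A,B]))
E
```

```text
drawn 0.04338641269041391 tool x -0.13773885589410576
40: ptr (-0.0595, -0.0313) index line (-0.0683, -0.0479) (-0.0696, -0.0366)
.39 .39 .39 .39 .38 .39 .38 .37 .36 .35 .52 .91 .a7 .9c .76 .8a .ab
.38 .39 .39 .39 .38 .37 .3a .3c .43 .48 .5c .84 .9a .a1 .c9 .ff .ff
.39 .39 .38 .38 .38 .45 .59 .68 .8e .9c .9b .99 .9c .a0 .cf .fd .fa
.39 .3a .39 .37 .44 .88 .8f .91 .a5 .b2 .aa .aa .a2 .9d .b7 .fc .f9
.38 .38 .39 .36 .48 .99 .a4 .9d .a0 .af .ab .b0 .9e .94 .a2 .ec .fa
.39 .38 .37 .35 .45 .9a .ce .a9 .9b .a7 .aa .aa .90 .8a .9a .c2 .fb
.48 .38 .36 .35 .52 .9b .d0 .af .9f .a5 .aa .9d .83 .7a .96 .a8 .f3
.66 .47 .35 .41 B8f Bd0 Bf7 Be7 Bd0 Bcc .91 .6b .62 .73 .97 .9e .c9
B72 .64 .44 .68 Bee Bf5 Bf9 Bec Bc8 Bb2 .6e .4f .68 .91 .9d .9d .a5
B72 B6f .62 B73 Bd0 Bcc Bc6 Bb6 Bb5 Be2 B9b .5d .64 .98 .9f .9e .a2
B71 B75 B7f B83 B9b Be0 Be9 Be9 Bec Be6 B9a .60 .6a .95 .9d .9e .a4
B86 Bb4 Be6 Be6 Bb6 Bd7 Bf4 Bf7 Bf8 Bd7 .a0 .94 .94 .9a .9c .9f .ab
B94 Bf2 Bfa Bf9 Be6 Bae Bd1 Bd5 Bd6 .d3 .e6 .f4 .c1 .a0 .9c .9f .ad
B8a Be9 Bf7 Bf7 Bf3 Baa B99 B94 B94 .ba .f8 .e9 .b9 .9e .9c .9e .af
B7f Bc2 Be8 Bec Be9 Ba4 B8f B8f B8e .b1 .fc .f8 .f7 .c3 .9f .9d .b0
B78 B9a Bbc Bbc Bb7 B93 B8f B90 B92 .a5 .e4 .fa .f7 .c3 .a2 .a0 .b1
.57 .68 B7c B71 B6e B84 B8f B8b B87 .9c .ad .e5 .f8 .c7 .a4 .a3 .b2
```

View pics/idx2.png

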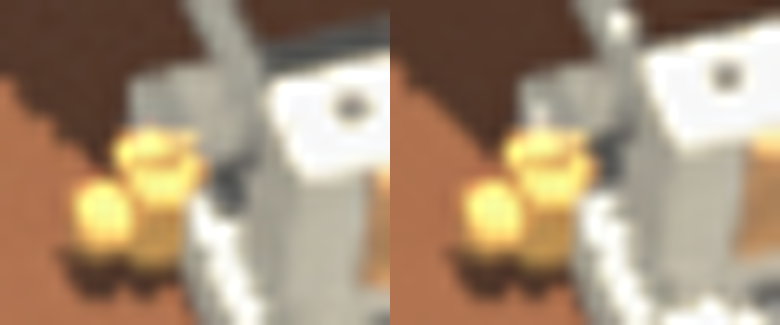

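At 43.4 mm drawn (right half), the dark pointer is at (610,160), image (368.2,289.5). The index line runs along (545–590, 165–155), extending to image row ≈288.75 at that column, so about 2 mm of draw remains.

Request:
jog_arm(deltas=[0, -0.0015, 0, 0, 0, 0, -1, 0, -0.0025, 0, 0, 0, 0, -1, 0, -0.0025, 0, 0, 0, 0, -1, 0, -0.0025, 0, 0, 0, 0, -1, 0, -0.0025, 0, 0, 0, 0, -1, 0, -0.0025, 0, 0, 0, 0, -1])

```text
time: 17.8
tool_pos: [0.5499, 0.1259, 0.0535]
tcp_rot: [0.357, 3.116, 0.012]
wrist_force: [1.5, 13.4, 0.7]
width: 0.132
grip_force: 68.7
```

```bash
python3 - <<'E'
from h import *
f=np.load("fix.npy"); O,ax=f[:2],f[2:]
p0=np.load("shut.npy"); st=readout.read_state(); print("drawn",(p0-st["tool_pos"])[:2]@ax,st["joint_vel"].round(3))
im=np.mean([read_camera("scene")["color"].astype(float) for _ in range(6)],0)
for r in im[284:294,360:373]: print(" ".join("%02x"%int(q[1]) for q in r))
print(im[175:206,316:343,1].astype(int)[::3,::3])
E
```

```text
drawn 0.04575596881905546 [-0.001 -0.001 -0.    -0.001  0.001  0.   ]
37 44 87 8f 92 a4 b1 a9 ad a1 9b b8 fb
36 48 99 a3 9c a0 ae a8 ad 95 93 a2 ec
36 45 9a cd a9 9c a7 a6 a5 7e 8a 99 c3
35 52 9b d0 af a8 a2 8d 78 61 85 99 a7
42 8e d1 f7 e9 ee ab 6a 57 86 99 9c a0
6e ee f5 f9 ed de 9f 7a 5e 82 9a 9d 9f
75 d1 cc c6 b6 b7 e0 a5 69 72 96 9d 9f
82 9a e0 e8 e8 eb e4 b0 85 90 9a 9d 9f
e6 b6 d7 f4 f7 f7 db f0 b4 9e 9e 9d 9f
f9 e6 af d1 d4 d6 d7 f4 c6 a2 9e 9c a0
[[ 85  98  98  99  89  99  98  97  98]
 [ 98  98  96 103 116 115  94  97  98]
 [ 97  95 246 248 247 247 251 152  97]
 [ 99 142 247 247 247 246 247 252  98]
 [ 99 104 250 247 247 247 245 249  96]
 [ 98 109 156 195 229 229 171 160  97]
 [ 98 120 161 170 173 167 168 159  98]
 [ 99 188 162 168 170 168 166 158 110]
 [ 98 109 169 166 168 165 164 170  97]
 [ 98  98 104 140 175 178 140  97  98]
 [ 98  98  98  98  98  97  98  98  98]]
```

Request:
jog_arm(deltas=[0, 0.0008, 0, 0, 0, 0, -1, 0, 0.0008, 0, 0, 0, 0, -1, 0, 0.0008, 0, 0, 0, 0, -1, 0, 0.0008, 0, 0, 0, 0, -1, 0, 0.0008, 0, 0, 0, 0, -1, 0, 0.0008, 0, 0, 0, 0, -1])

```text
time: 18.7
tool_pos: [0.5501, 0.1267, 0.0535]
tcp_rot: [0.357, 3.116, 0.012]
wrist_force: [1.1, 13.8, 1.6]
width: 0.135
grip_force: 68.7
```

```bash
python3 -c "
from h import *
p0=np.load('shut.npy'); f=np.load('fix.npy'); s=readout.read_state(); print((p0-s['tool_pos'])[:2]@f[2:],s['joint_vel'].round(3),s['grip_force']); print(finish_job())"
```

```text
0.04490036367032127 [ 0.     0.001  0.001  0.    -0.002  0.001] 68.72075200080872
the job is handed in; nothing more can be done
None
```

I nested the three cups mouth down, well clear of the handle, and the gripper is holding the jaw about 45 mm open, with its pointer within about 1–2 mm of the index line by camera; the job is handed in, but no pass/fail result came back.

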